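# Open the child-resistant wash jar and box its cap

## Task

Open the child-resistant jar of print cleaner: press its cap down, keep it pressed while turning it anticlockwise past the ratchet, and lift it off. Stand the cap upright (grip bar up) inside the open grey box so that no print dust gets in it, then lower the box's hinged lid until it is fully closed. Leave the other things on the counter where they are.

Things in the scene. Friction and masses are not known exactly. Their poses are not given: they have to be found in the camera images.
- jar: Amber jar with a push-and-turn neck, fixed to the counter on a dark square foot (110 x 110 x 12 mm); body 84 mm across, neck 66 mm across, rim 85 mm high. Origin: centre of its underside, z up. Its yaw varies; while the cap is locked, the cap's x axis lies along the jar's x axis within 3 degrees.
- cap: White press-and-turn cap, 70 g, loose: a disc 74 mm across with a ribbed skirt, and on top an upright grip bar 56 mm long (along the cap's x), 18 mm wide (its y), 29 mm tall. Origin: centre of its underside, z up; disc top 22 mm, bar top 51 mm above it. Locked, the origin is 76 mm above the jar's origin, on the jar's axis, and catches hold it against turning and lifting (do not force it).
- keepbox: Open plain grey plastic box fixed to the counter, outside 130 mm (its x) by 150 mm (its y) by 65 mm high, walls and floor 4 mm. Origin: centre of its underside; its +x side carries the lid's hinge. The cap fits in upright with the lid shut.
- lid (a joint): Angle of the box's lid in rad: 0 closed flat on the box's rim, 1.57 standing upright, stop at 1.95; starts standing open at 1.5 to 1.8. The hinge is stiff: the lid stays where it is left and about 2 N at the free edge moves it.
- lid_hinge (a point): Middle of the lid's hinge line, on the lid's inner face, at the box's +x rim, 65.5 mm above the counter; the hinge line runs along the box's y.
- lid_edge (a point): Middle of the lid's free edge, half way through its thickness, 140 mm from the hinge. The lid is a grey plate 150 mm wide and 8 mm thick, no handle; closed, it overhangs the box's -x side by 10 mm.
- plainjar: Bystander: loose amber jar 72 mm across, 104 mm tall, with a plain smooth round white cap without a bar. Origin: centre of its underside.
- model: Bystander: red printed model of a building with a tower, 132 mm wide, 155 mm tall, loose on the blue build plate. Origin: centre of its underside.
- bust: Bystander: loose grey printed head, 92 mm across, 120 mm tall. Origin: centre of its underside.
- gluestick: Bystander: loose white glue stick standing upright, 26 mm across, 90 mm tall. Origin: centre of its underside.
- cup: Bystander: loose white ceramic cup, 72 mm across, 85 mm tall. Origin: centre of its underside.
- scraper: Bystander: print scraper lying flat, like a spatula. Origin: on its underside.
- cap_bar (a point): Centre of the cap's grip bar, 41 mm above the cap's origin, 19 mm above the disc; axes as the cap. The fingers can grip the bar's 18 mm width with their tips resting on the disc on both sides, and so press and turn the cap.
- jar_mouth (a point): Centre of the jar's rim. Sprung catch inside: push the cap straight down 4 to 7 mm (6 is good; it gives way at 7 N, 11 N at 6 mm, the disc meets the rim at 7 mm), keep it down and turn 60 degrees anticlockwise seen from above (free from 50, stop at 70). Released, it rises 4 mm above the locked height; then lift straight up, clear of the neck 25 mm up.
There are look-alikes about, which are no part of the job. Leave any red or turquoise look-alike of the cap alone.

How it is judged:
On the way, in this order (a step that is already met when the one before it is completed fails the run):
1. the cap is pressed down on the jar by more than 3.5 mm (z of cap in the frame of jar below 0.0725 m and horizontal distance between cap and jar below 0.006 m), for 0.1 s.
2. the cap is turned past the ratchet, over 0.75 rad, while in the neck (angle between the x axis of cap and the x axis of jar, either way round above 0.75 rad and horizontal distance between cap and jar below 0.006 m and z of cap in the frame of jar below 0.085 m), for 0.05 s.
3. the cap is lifted clear of the jar (z of cap in the frame of jar above 0.105 m), for 0.05 s.
4. the cap stands upright on the floor of the box, let go (z of cap in the frame of keepbox below 0.01 m and horizontal distance between cap and keepbox below 0.06 m and angle between cap's own z axis and vertical below 0.15 rad and contact force between cap and the fingers below 0.2 N), for 0.2 s.
At the end, for the whole second after the job is handed in: The cap stands upright (within 0.15 rad) on the floor of the box, let go and at rest, and the lid is closed (below 0.06 rad) (all of step 4 and linear speed of cap below 0.02 m/s and value of joint lid below 0.06 rad); the robot touches nothing.
It fails at once if another thing on the counter is shifted by more than 40 mm or knocked over (distance of any of model, bust, plainjar, gluestick, cup, scraper from where it was at the start of the episode above 0.04 m or angle between any of model, bust, plainjar, gluestick, cup's own z axis and vertical above 0.5 rad).
It also fails if it takes over 64 s, if anything falls off the work surface, if the arm or the gripper's body presses on something with over 40 N, if the wrist force passes 120 N, or if a joint passes its speed limit or range.

## Robot

A 7-joint arm with a two-finger parallel gripper is mounted at the origin on the work surface. World frame = base frame: x ahead of the robot, y to its left, z up, the work surface at z = 0. Lengths are in m, angles in rad, forces in N, time in s.
With the tool pointing down it reaches from about 0.425 to 0.95 m from the base axis. Payload 16.7 kg.
Tool frame: the origin (TCP) lies between the finger pads; the fingertips stand 22 mm ahead of it and the grasp point (between the pads) lies 3 mm ahead of it; z points along the fingers, y is the line along which they close (so a half turn about z gives the same grasp; the last joint's range is limited). The gripper opens to 94 mm and grips with 3 to 60 N. Pads are 16 mm wide; open, the fingers measure 119 mm over their backs; the gripper's body (75 mm by 177 mm) begins 78 mm behind the grasp point.
Start: joints at [-1.407, 0.426, 0.074, 1.606, -0.034, 1.111, -0.067], TCP at [0.208, 0.642, 0.227] pointing down, gripper open.
Joint ranges: [-2.85, 2.85], [-0.5, 2.14], [-1.23, 1.37], [0.21, 2.46], [-1.02, 4.16], [0.16, 2.05], [-2.73, 2.73]. Speed limits (rad/s): [1.89, 1.89, 2.39, 2.39, 3.01, 3.01, 3.01].

## Interface

Orientations are given as [roll, pitch, yaw] about the fixed x, y, z axes, in that order (R = Rz(yaw) Ry(pitch) Rx(roll)).
In Python, from bench import sense, snapshot, camera_info, hand_in gives the robot as it stands.
- The arm moves only by the shell command python3 -m pendant 'ROWS' [FORCE]. ROWS is a JSON object of lists of equal length, an entry for each row: "delta_pos": the shift along the world's x, y, z in cm, a list of three; "twist": the turn, a rotation vector about the world's x, y, z in degrees, a list of three; "jaw": the finger opening in cm, from 0 to 9.4. A call has 1 to 12 rows; each row shifts and turns the commanded pose from where the row before left it; what a row does not reach is not made up. A row lasts 1/8 s, in which the tool goes at most 62.5 mm and 10.7 degrees, less where a joint would pass 70% of its speed; a pose out of reach is approached as far as the arm can. A call is refused whole if a number of a shift passes 6.25 or a number of a turn 10.7, either way. A call with a gripper value outside its range is refused whole. The fingers move at their own pace and stop on an object; FORCE is the grip in N (left out, the last holds). Time passes only in rows, so rows that do not move let the fingers close. It gives the time, the measured TCP pose, the force, the opening and the grip force at its end, in the units of the state.
- sense(): the state, without advancing time (a new reading comes with each control period).
- snapshot(name): name is "scene" or "top" or "wrist"; returns the picture (480x640x3 uint8, blue, green, red); there is no depth.
- camera_info(name): a dict with "fx", "fy", "cx", "cy" (pixels), "k1" (the pictures are not rectified: a ray, as slopes to the right and down, at radius r is drawn at 1 + k1 r^2 times it, then the intrinsics apply), "camera_from_world" (4x4, takes a point from world to camera coordinates). Camera axes: x right, y down, z forward; pixel columns grow to the right and rows downward; lengths in m; the calibration is good to about 2 mm. A picture is of the moment at which its call begins: read the wrist's pose just before it. camera_info takes no time and is no camera call; for the wrist camera it gives the pose at the moment of the call.
- hand_in(): hands the job in; it is judged then, once.
The state is a dict: "t": time; "joint_positions": joint angles; "joint_vel": joint speeds; "joint_torque": joint torques, N m; "tcp_pos": TCP position; "tcp_rot": TCP orientation; "ft_force": force on the tool from outside, world axes, zero at the start; "wrist_torque": the same for the moment, N m; "width": finger opening in m; "finger_force": force on a finger pad.
Only numpy, scipy, OpenCV 4.12 (cv2) and the standard library are available. Lean on these libraries where they do the work, as an engineer would, in place of code of your own. Each camera call takes 0.05 s, during which the arm holds its last target. There are 200 camera calls.

## Working session

There is one attempt and no reset: what is moved stays moved. The work goes in short steps, Python scripts to look and compute and a shell command to move; the robot and the scene stay as the last step left them, time stands still between calls to the robot, and variables do not carry over. Pictures are saved under pics/ and viewed, at most 10 in all, crops included, and the job is handed in when it is done.

```bash
mkdir -p pics; cat > h.py <<'E'
import numpy as np, cv2
from bench import sense, snapshot, camera_info
def ray(ci,u,v):
    x=(u-ci['cx'])/ci['fx'];y=(v-ci['cy'])/ci['fy'];a,b=x,y
    for _ in range(20):
        s=1+ci['k1']*(a*a+b*b);a,b=x/s,y/s
    T=np.array(ci['camera_from_world']);R=T[:3,:3];o=-R.T@T[:3,3]
    d=R.T@np.array([a,b,1]);return o,d/np.linalg.norm(d)
def onz(ci,u,v,z):
    o,d=ray(ci,u,v);return o+d*(z-o[2])/d[2]
def proj(ci,p):
    T=np.array(ci['camera_from_world']);c=T[:3,:3]@np.array(p)+T[:3,3]
    a,b=c[0]/c[2],c[1]/c[2];s=1+ci['k1']*(a*a+b*b)
    return np.array([ci['fx']*a*s+ci['cx'],ci['fy']*b*s+ci['cy']])
def tri(c1,p1,c2,p2):
    o1,d1=ray(c1,*p1);o2,d2=ray(c2,*p2)
    t=np.linalg.lstsq(np.c_[d1,-d2],o2-o1,rcond=None)[0]
    a,b=o1+t[0]*d1,o2+t[1]*d2;return (a+b)/2,np.linalg.norm(a-b)
E
python3 - <<'E'
from h import *
for n in ('scene','top'):
    cv2.imwrite(f'pics/{n}.png',snapshot(n)); ci=camera_info(n)
    T=np.array(ci['camera_from_world']);print(n,(-T[:3,:3].T@T[:3,3]).round(3),ci['fx'],ci['k1'])
s=sense();print(s['tcp_pos'],s['tcp_rot'],s['width'],s['ft_force'])
E
```

```text
scene [1.277 0.341 0.646] 459.26226557426094 0.03556205342293767
top [ 0.378 -0.031  1.6  ] 615.9057835427836 -0.2179568024687052
[0.20763036 0.6418882  0.2268382 ] [-3.14044578e+00  1.14830610e-04  2.82882712e+00] 0.0939882880694743 [-0.45818871  0.58971104  0.02882347]
```

View pics/scene.png

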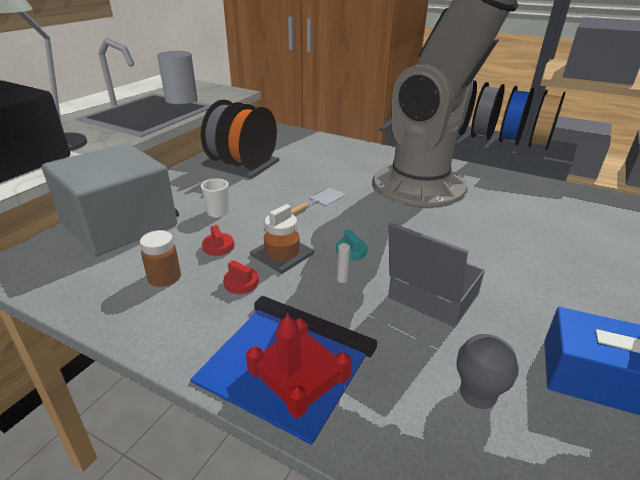

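View pics/top.png

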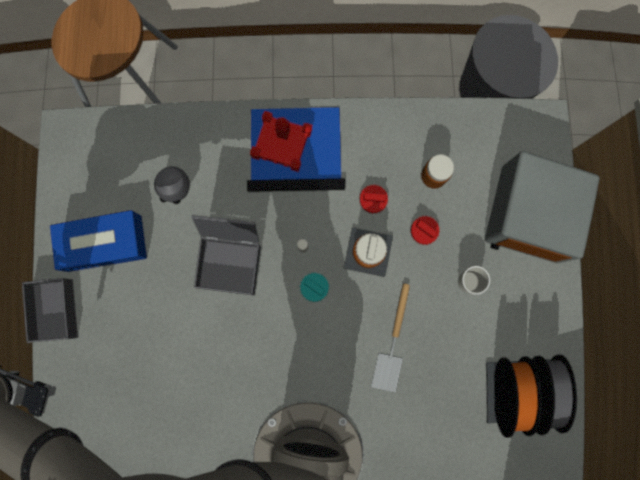

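Candidates for the cap: white barred cap on the amber jar on its dark foot, top (370,250) / scene (281,220); reds at top (373,198) and (425,230); turquoise (314,287); plain smooth jar (437,170). Only the first is white with a bar. The box with the hinged lid is at top (228,262) / scene (435,275); the lidless one at (50,308) is a look-alike. I'll confirm this in one enlarged crop and measure.

```bash
python3 - <<'E'
from h import *
t=cv2.imread('pics/top.png');s=cv2.imread('pics/scene.png')
a=cv2.resize(t[205:305,330:430],(400,400),interpolation=cv2.INTER_CUBIC)
b=cv2.resize(t[205:305,180:280],(400,400),interpolation=cv2.INTER_CUBIC)
cv2.imwrite('pics/crop1.png',np.hstack([a,b]))
c=cv2.resize(s[190:290,235:335],(400,400),interpolation=cv2.INTER_CUBIC)
d=cv2.resize(s[215:335,380:500],(400,400),interpolation=cv2.INTER_CUBIC)
cv2.imwrite('pics/crop2.png',np.hstack([c,d]))
E
```

```text
(no output)
```

View pics/crop1.png

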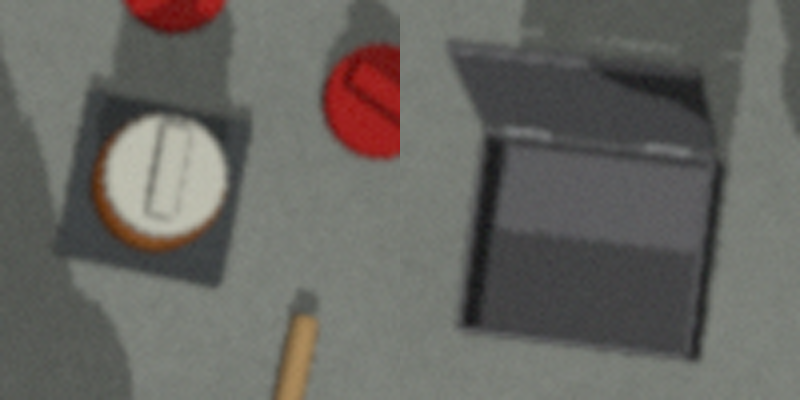

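View pics/crop2.png

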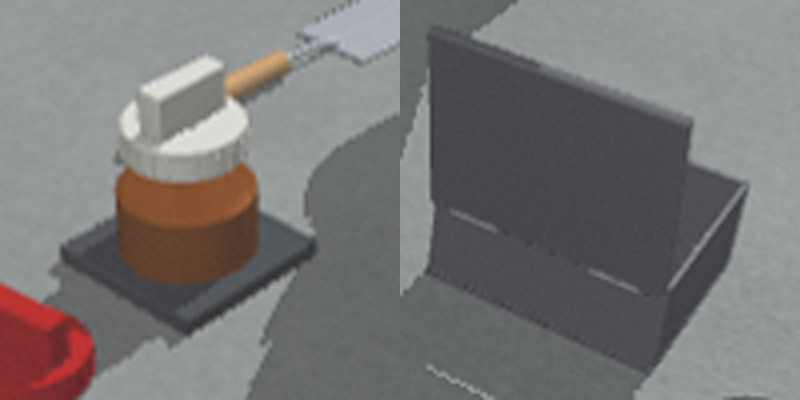

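The crop confirms it: a white ribbed cap with a bar, on the amber jar on its square foot, with the bar at top ≈(372,247). The box with the upright lid has its hinge on the far (+x world) side. Next I'll take the positions.

```bash
python3 - <<'E'
from h import *
ct=camera_info('top');cs=camera_info('scene')
t=cv2.imread('pics/top.png');s=cv2.imread('pics/scene.png')
hsv=cv2.cvtColor(t,cv2.COLOR_BGR2HSV)
m=((hsv[...,2]>150)&(hsv[...,1]<50)).astype(np.uint8);m[:215]=0;m[285:]=0;m[:,:345]=0;m[:,400:]=0
m=cv2.morphologyEx(m,cv2.MORPH_CLOSE,np.ones((3,3),np.uint8))
c=max(cv2.findContours(m,0,2)[0],key=cv2.contourArea)
e=cv2.fitEllipse(c);print('ell',e)
P=onz(ct,*e[0],.098);print('disc@.098',P.round(4))
f=.5
A=lambda x,y:(330+x/4-.375,205+y/4-.375)
foot=np.array([onz(ct,*A(*p),.012) for p in [(95,90),(250,118),(222,285),(58,250)]])
print('foot',foot.mean(0).round(4),np.linalg.norm(np.diff(foot,axis=0),axis=1).round(4),[np.degrees(np.arctan2(*(foot[i]-foot[j])[1::-1])).round(1) for i,j in((0,3),(1,2),(0,1),(3,2))])
bar=np.array([onz(ct,*A(*p),.127) for p in [(163,118),(193,122),(180,218),(150,213)]])
print('bar',bar.round(4).tolist(),bar.mean(0).round(4));d=bar[0]+bar[1]-bar[2]-bar[3];print(np.degrees(np.arctan2(d[1],d[0])),np.linalg.norm(d)/2)
S=lambda x,y:(235+x/4-.375,190+y/4-.375)
sb=np.array([onz(cs,*S(*p),.127) for p in [(140,92),(205,57),(222,65),(158,102)]]);print('scene bar',sb.round(4).tolist(),sb.mean(0).round(4))
d=sb[0]+sb[3]-sb[1]-sb[2];print(np.degrees(np.arctan2(d[1],d[0])),np.linalg.norm(d)/2)
cb=bar.mean(0)
pc=np.mean([A(163,118),A(193,122),A(180,218),A(150,213)],0);ps=np.mean([S(140,92),S(205,57),S(222,65),S(158,102)],0)
print('tri bar',tri(ct,pc,cs,ps))
B=lambda x,y:(180+(x-400)/4-.375,205+y/4-.375)
D=lambda x,y:(380+x*.3-.35,215+y*.3-.35)
bx=np.array([onz(ct,*B(*p),.065) for p in [(485,135),(720,155),(698,358),(460,328)]])
print('box',bx.round(4).tolist(),bx.mean(0).round(4),np.linalg.norm(bx-np.roll(bx,1,0),axis=1).round(4),[np.degrees(np.arctan2(*(bx[i]-bx[j])[1::-1])).round(1) for i,j in((0,3),(1,2))],np.degrees(np.arctan2(*(bx[0]-bx[1])[1::-1]))-90)
for a,b in (((450,42),(430,30)),((700,70),(692,123))): print('lid top',tri(ct,B(*a),cs,D(*b)))
for p in [(748,185),(650,290)]: print('scene rim', onz(cs,*D(*p),.065).round(4))
for nm,p,z in (('glue',(302,245),.09),('model tower',(283,127),.155),('bust',(172,180),.1),('turq',(314,287),.022),('cup',(477,280),.085),('plain',(440,165),.104),('red1',(373,198),.022),('red2',(425,230),.022)): print(nm,onz(ct,*p,z).round(3))
E
```

```text
ell ((370.8594055175781, 248.98345947265625), (27.533655166625977, 29.08135986328125), 99.05651092529297)
disc@.098 [ 0.5244 -0.1654  0.098 ]
foot [ 0.5276 -0.1674  0.012 ] [0.1027 0.1105 0.1085] [np.float64(-14.3), np.float64(-11.2), np.float64(78.7), np.float64(76.9)]
bar [[0.5576, -0.1626, 0.127], [0.5548, -0.1807, 0.127], [0.4969, -0.1712, 0.127], [0.5003, -0.1532, 0.127]] [ 0.5274 -0.1669  0.127 ]
-9.282089406546278 0.05837969452946017
scene bar [[0.555, -0.1742, 0.127], [0.5036, -0.164, 0.127], [0.5066, -0.1507, 0.127], [0.5591, -0.1595, 0.127]] [ 0.5311 -0.1621  0.127 ]
-10.36202548457621 0.05284900315778277
tri bar (array([ 0.52714233, -0.16630549,  0.1237452 ]), np.float64(0.002026846615581899))
box [[0.5617, 0.26, 0.065], [0.5465, 0.1106, 0.065], [0.4194, 0.1254, 0.065], [0.4399, 0.2757, 0.065]] [0.4919 0.1929 0.065 ] [0.1229 0.1502 0.1279 0.1518] [np.float64(-7.4), np.float64(-6.6)] -5.805232505897749
lid top (array([0.58760982, 0.27686423, 0.2558963 ]), np.float64(0.0651409197207385))
lid top (array([0.58680202, 0.26454437, 0.23785012]), np.float64(0.3168842636415983))
scene rim [0.3218 0.4943 0.065 ]
scene rim [0.4592 0.4496 0.065 ]
glue [0.538 0.004 0.09 ]
model tower [0.82  0.044 0.155]
bust [0.707 0.329 0.1  ]
turq [ 0.437 -0.024  0.022]
cup [ 0.443 -0.431  0.085]
plain [ 0.732 -0.345  0.104]
red1 [ 0.665 -0.182  0.022]
red2 [ 0.579 -0.315  0.022]
```

```bash
python3 -m pendant '{"delta_pos":[[3.2,-3.4,0.9],[3.2,-3.4,0.9],[3.2,-3.4,0.9],[3.2,-3.4,0.9],[3.2,-3.4,0.9],[3.2,-3.4,0.9],[3.2,-3.4,0.9],[3.2,-3.4,0.9],[3.2,-3.4,0.9],[3.2,-3.4,0.9]],"twist":[[0,0,-9],[0,0,-9],[0,0,-9],[0,0,-9],[0,0,-9],[0,0,-9],[0,0,-9],[0,0,-9],[0,0,-9],[0,0,-9]],"jaw":[5,5,5,5,5,5,5,5,5,5]}' 20
python3 - <<'E'
from h import *
s=sense();print(s['joint_positions'].round(2) if hasattr(s['joint_positions'],'round') else s['joint_positions'],s['tcp_rot'])
ct=camera_info('top');cs=camera_info('scene')
B=lambda x,y:(180+(x-400)/4-.375,205+y/4-.375)
D=lambda x,y:(380+(x-400)*.3-.35,215+y*.3-.35)
for a,b in (((450,42),(692,123)),((700,70),(430,30))): print('lid top',tri(ct,B(*a),cs,D(*b)))
for p in [(748,185),(640,290),(440,208)]: print('scene rim', onz(cs,*D(*p),.065).round(4))
E
```

```text
t: 1.35
tcp_pos: [0.5284, 0.301, 0.3176]
tcp_rot: [-3.141, 0.0, 1.253]
ft_force: [0.8, 0.4, -0.5]
width: 0.0502
finger_force: 0.0
[-1.06  0.27  0.54  1.67 -0.15  1.24 -0.8 ] [-3.14128220e+00  1.16676987e-04  1.25297782e+00]
lid top (array([0.59991361, 0.25730187, 0.19987651]), np.float64(0.0037359370446688796))
lid top (array([0.5808486 , 0.11016074, 0.19963269]), np.float64(0.0016289263944180169))
scene rim [0.4441 0.2806 0.065 ]
scene rim [0.5743 0.2487 0.065 ]
scene rim [0.5604 0.1228 0.065 ]
```

```bash
python3 -m pendant '{"delta_pos":[[0,-4.7,0],[0,-4.7,0],[0,-4.7,0],[0,-4.7,0],[0,-4.7,0],[0,-4.7,0],[0,-4.7,0],[0,-4.7,0],[0,-4.7,0],[0,-4.5,0],[0,0,0],[0,0,0]],"twist":[[0,0,-8.2],[0,0,-8.2],[0,0,-8.2],[0,0,-8.2],[0,0,-8.2],[0,0,-8.2],[0,0,-8.2],[0,0,-8.2],[0,0,-8.2],[0,0,-8.2],[0,0,0],[0,0,0]],"jaw":[5,5,5,5,5,5,5,5,5,5,5,5]}'
python3 - <<'E'
from h import *
import json
s=sense();print(np.round(s['joint_positions'],2),s['tcp_rot'],s['ft_force'])
ci=camera_info('wrist');im=snapshot('wrist');cv2.imwrite('pics/w1.png',im)
json.dump({k:np.array(v).tolist() for k,v in ci.items()},open('w1.json','w'))
p=proj(ci,(.527,-.167,.127));print(p)
E
```

```text
t: 2.85
tcp_pos: [0.5276, -0.1654, 0.3172]
tcp_rot: [-3.141, 0.001, -0.172]
ft_force: [-0.1, 0.4, 0.3]
width: 0.0499
finger_force: 0.0
[-0.64  0.22  0.99  1.81 -0.2   1.22 -1.34] [-3.14149241e+00  5.82653433e-04 -1.72339613e-01] [-0.14938103  0.40692006  0.31783091]
[323.90777467 208.48175918]
```

View pics/w1.png

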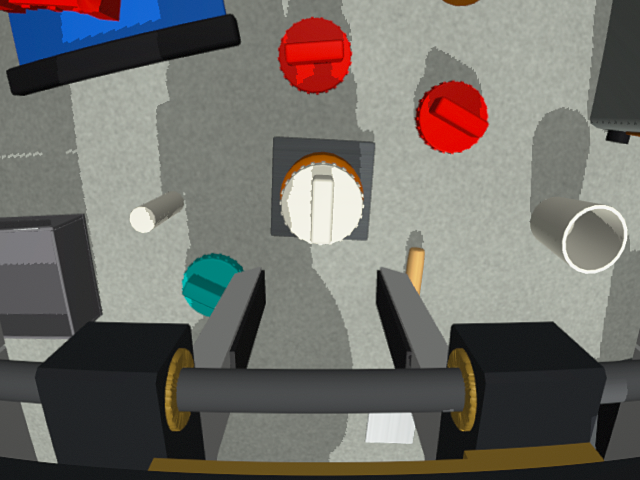

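The wrist view shows the white barred cap at (322,205) with its bar running nearly vertically (cols ≈312–332, rows ≈178–243). Next I'll refine its pose.

```bash
python3 - <<'E'
from h import *
import json
ci=json.load(open('w1.json'));im=cv2.imread('pics/w1.png')
g=cv2.cvtColor(im,cv2.COLOR_BGR2GRAY)
hsv=cv2.cvtColor(im,cv2.COLOR_BGR2HSV)
m=((hsv[...,2]>140)&(hsv[...,1]<45)).astype(np.uint8)[150:255,270:375]
m=cv2.morphologyEx(m,cv2.MORPH_OPEN,np.ones((5,5),np.uint8))
c=max(cv2.findContours(m,0,2)[0],key=cv2.contourArea);e=cv2.fitEllipse(c)
print(e, onz(ci,e[0][0]+270,e[0][1]+150,.098).round(4))
for r in range(186,240,6): print(r,g[r,300:346].tolist())
print('col',g[168:252,322].tolist())
E
```

```text
((54.703773498535156, 57.03559112548828), (82.51704406738281, 91.5197525024414), 131.13424682617188) [ 0.5223 -0.1672  0.098 ]
186 [241, 240, 240, 240, 240, 240, 240, 241, 241, 242, 244, 234, 153, 209, 228, 237, 240, 240, 239, 240, 240, 240, 240, 240, 241, 240, 240, 241, 241, 242, 241, 231, 211, 188, 227, 242, 242, 240, 241, 241, 240, 241, 240, 240, 240, 240]
192 [241, 241, 241, 241, 241, 241, 241, 241, 242, 243, 237, 177, 158, 219, 231, 240, 240, 240, 240, 240, 240, 240, 241, 240, 240, 240, 240, 241, 241, 241, 239, 229, 211, 198, 244, 243, 241, 241, 241, 241, 241, 241, 241, 241, 241, 241]
198 [241, 241, 241, 241, 241, 241, 241, 241, 241, 242, 245, 235, 167, 216, 233, 241, 241, 240, 240, 240, 240, 240, 241, 241, 241, 241, 241, 241, 241, 241, 236, 225, 207, 206, 243, 242, 241, 241, 241, 241, 241, 241, 241, 241, 241, 241]
204 [240, 241, 240, 241, 240, 241, 240, 241, 242, 244, 235, 163, 183, 223, 235, 242, 241, 240, 241, 240, 240, 241, 241, 241, 241, 241, 241, 241, 242, 241, 234, 218, 199, 224, 243, 241, 241, 241, 241, 241, 241, 241, 241, 241, 241, 241]
210 [241, 241, 241, 241, 241, 241
[... 866 characters left out ...]
 241, 241, 241, 241, 241, 241, 241, 241]
234 [242, 241, 241, 242, 241, 242, 242, 242, 243, 239, 207, 186, 222, 237, 242, 241, 241, 241, 241, 241, 241, 241, 241, 241, 241, 242, 241, 242, 241, 230, 205, 191, 245, 243, 242, 241, 242, 242, 242, 242, 242, 242, 242, 242, 243, 245]
col [189, 189, 188, 189, 189, 188, 173, 122, 121, 123, 132, 171, 204, 227, 241, 240, 240, 240, 240, 240, 240, 240, 240, 241, 241, 240, 240, 240, 240, 240, 241, 241, 241, 241, 241, 241, 241, 241, 240, 241, 241, 241, 241, 241, 241, 241, 241, 241, 241, 241, 241, 241, 241, 241, 241, 242, 241, 240, 241, 241, 241, 241, 241, 241, 241, 241, 241, 241, 241, 241, 241, 241, 242, 241, 237, 233, 213, 180, 180, 180, 175, 173, 171, 174]
```

```bash
python3 - <<'E'
from h import *
import json
ci=json.load(open('w1.json'))
L=[(r,c) for r,c in ((186,312.1),(192,311.6),(198,312),(204,311.4),(210,311.2),(216,310.7),(222,311),(228,311),(234,310.8))]
R=[(186,332.6),(192,332.7),(198,332.5),(204,332.2),(210,331.8),(216,331.8),(222,331.5),(228,331),(234,330.8)]
for z in (.127,.12):
  l=np.array([onz(ci,c,r,z) for r,c in L]);q=np.array([onz(ci,c,r,z) for r,c in R])
  for w in (l,q):
    f=np.polyfit(w[:,0],w[:,1],1);print(z,np.degrees(np.arctan(f[0])).round(2),np.polyval(f,.527).round(4))
for r in (178.5,181,243,244): print(r,onz(ci,321.7,r,.127).round(4))
s=sense();print(s['tcp_pos'])
E
```

```text
0.127 -11.72 -0.1563
0.127 -11.85 -0.1739
0.12 -11.72 -0.1562
0.12 -11.85 -0.1741
178.5 [ 0.5521 -0.1695  0.127 ]
181 [ 0.55   -0.1691  0.127 ]
243 [ 0.4977 -0.16    0.127 ]
244 [ 0.4969 -0.1599  0.127 ]
[ 0.5278037  -0.16488884  0.31725036]
```

```bash
python3 -m pendant '{"delta_pos":[[-0.25,0,-4],[0,0,-4],[0,0,-4],[0,0,-4],[0,0,-2],[0,0,-1.2],[0,0,0],[0,0,0]],"twist":[[0,0,-1.9],[0,0,0],[0,0,0],[0,0,0],[0,0,0],[0,0,0],[0,0,0],[0,0,0]],"jaw":[4,4,4,4,4,4,4,4]}' 30
python3 -m pendant '{"delta_pos":[[0,0,0],[0,0,0],[0,0,0],[0,0,0],[0,0,0]],"twist":[[0,0,0],[0,0,0],[0,0,0],[0,0,0],[0,0,0]],"jaw":[1.4,1.4,1.4,1.4,1.4]}' 30
python3 -c "
from h import *
s=sense();print(np.round(s['joint_positions'],2),s['tcp_pos'],s['tcp_rot'],s['wrist_torque'])"
```

```text
t: 3.9
tcp_pos: [0.5259, -0.1659, 0.1265]
tcp_rot: [-3.141, -0.001, -0.206]
ft_force: [0.5, -0.5, 0.7]
width: 0.0402
finger_force: 0.0
t: 4.53
tcp_pos: [0.5254, -0.1659, 0.1257]
tcp_rot: [-3.141, -0.0, -0.206]
ft_force: [-1.9, -0.3, 5.7]
width: 0.0173
finger_force: 30.0
[-0.46  0.46  0.83  2.01 -0.45  0.86 -1.15] [ 0.52541092 -0.16587452  0.12574769] [-3.14136815e+00 -4.43011541e-04 -2.06481291e-01] [0.17984248 0.33967828 0.02992829]
```

```bash
python3 -m pendant '{"delta_pos":[[0,0,-0.2],[0,0,-0.2],[0,0,-0.2],[0,0,0]],"twist":[[0,0,0],[0,0,0],[0,0,0],[0,0,0]],"jaw":[1.4,1.4,1.4,1.4]}' 45
```

```text
t: 5.03
tcp_pos: [0.5254, -0.1659, 0.1198]
tcp_rot: [-3.141, -0.0, -0.207]
ft_force: [-2.6, 1.4, 9.6]
width: 0.0175
finger_force: 45.0
```

```bash
python3 -m pendant '{"delta_pos":[[0,0,-0.1],[0,0,0]],"twist":[[0,0,0],[0,0,0]],"jaw":[1.4,1.4]}' 45
```

```text
t: 5.28
tcp_pos: [0.5255, -0.1658, 0.1189]
tcp_rot: [-3.141, -0.0, -0.206]
ft_force: [-2.4, 1.5, 10.4]
width: 0.0176
finger_force: 45.0
```

```bash
python3 -c "
from h import *
for _ in range(4):
  snapshot('top');s=sense();print(s['ft_force'].round(2),s['tcp_pos'].round(4))"
```

```text
[-2.75  1.43 11.19] [ 0.5255 -0.1659  0.1189]
[-2.72  1.79 11.05] [ 0.5254 -0.1659  0.1189]
[-2.3   0.92 10.98] [ 0.5254 -0.1659  0.1189]
[-2.34  1.61 10.38] [ 0.5255 -0.1659  0.1189]
```

```bash
python3 -m pendant '{"delta_pos":[[0,0,0],[0,0,0],[0,0,0],[0,0,0],[0,0,0],[0,0,0]],"twist":[[0,0,5],[0,0,5],[0,0,5],[0,0,5],[0,0,5],[0,0,5]],"jaw":[1.4,1.4,1.4,1.4,1.4,1.4]}' 45
python3 -c "
from h import *
s=sense();print(np.round(s['joint_positions'],2),s['wrist_torque'])"
```

```text
t: 6.22
tcp_pos: [0.526, -0.1661, 0.1192]
tcp_rot: [3.141, -0.002, 0.32]
ft_force: [0.7, 0.2, 10.8]
width: 0.0176
finger_force: 45.0
[-0.36  0.43  0.69  2.01 -0.37  0.82 -0.71] [ 0.10172156  0.2105481  -0.00855866]
```

```bash
python3 -m pendant '{"delta_pos":[[0,0,0],[0,0,0],[0,0,0],[0,0,0],[0,0,0],[0,0,0],[0,0,0]],"twist":[[0,0,5],[0,0,5],[0,0,5],[0,0,5],[0,0,5],[0,0,5],[0,0,0]],"jaw":[1.4,1.4,1.4,1.4,1.4,1.4,1.4]}' 45
python3 -c "
from h import *
s=sense();print(np.round(s['joint_positions'],2),s['wrist_torque'])"
```

```text
t: 7.1
tcp_pos: [0.526, -0.1661, 0.1192]
tcp_rot: [3.14, -0.001, 0.842]
ft_force: [0.1, 0.5, 11.0]
width: 0.0179
finger_force: 45.0
[-0.26  0.4   0.55  2.01 -0.28  0.81 -0.27] [0.10671458 0.2181659  0.06701659]
```

```bash
python3 -m pendant '{"delta_pos":[[0,0,0.3],[0,0,0.3],[0,0,0.4],[0,0,0.5],[0,0,0.5]],"twist":[[0,0,0],[0,0,0],[0,0,0],[0,0,0],[0,0,0]],"jaw":[1.4,1.4,1.4,1.4,1.4]}' 45
```

```text
t: 7.72
tcp_pos: [0.5249, -0.1657, 0.1385]
tcp_rot: [-3.141, 0.0, 0.841]
ft_force: [0.0, 0.2, -0.7]
width: 0.0178
finger_force: 45.0
```

```bash
python3 -m pendant '{"delta_pos":[[0,0,3],[0,0,4.5],[0,0,5],[-0.4,3.0,3.6],[-0.5,4.7,0],[-0.5,4.7,0],[-0.5,4.7,0],[-0.5,4.7,0],[-0.5,4.7,0],[-0.5,4.7,0],[-0.5,4.7,0],[0,0,0]],"twist":[[0,0,0],[0,0,0],[0,0,0],[0,0,-6],[0,0,-7],[0,0,-7],[0,0,-7],[0,0,-7],[0,0,-7],[0,0,-7],[0,0,-7],[0,0,0]],"jaw":[1.4,1.4,1.4,1.4,1.4,1.4,1.4,1.4,1.4,1.4,1.4,1.4]}' 45
python3 -c "
from h import *
s=sense();print(np.round(s['joint_positions'],2),s['tcp_rot'])
a=snapshot('wrist');b=snapshot('scene');cv2.imwrite('pics/carry.png',np.hstack([cv2.resize(a,(400,300)),b[100:325,300:600].repeat(1,0)] if 0 else [cv2.resize(a,(400,300)),cv2.resize(b[100:325,300:600],(400,300))]))
import json;json.dump({k:np.array(v).tolist() for k,v in camera_info('wrist').items()},open('w2.json','w'));cv2.imwrite('pics/w2.png',a)"
```

```text
t: 9.22
tcp_pos: [0.4851, 0.1965, 0.299]
tcp_rot: [3.141, 0.001, -0.116]
ft_force: [0.6, -1.2, -1.8]
width: 0.0178
finger_force: 45.0
[-0.9   0.11  0.43  1.87 -0.05  1.17 -2.14] [ 3.14117922e+00  8.38159717e-04 -1.15725121e-01]
```

View pics/carry.png

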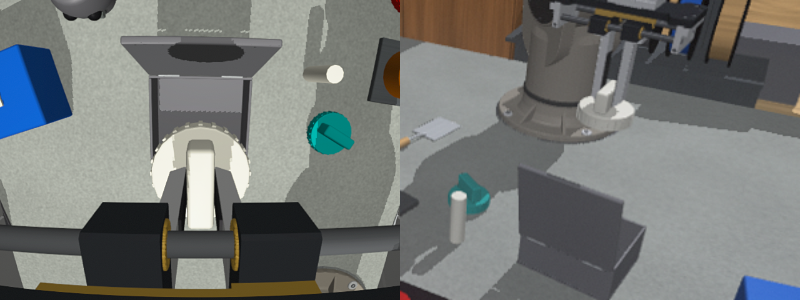

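The cap is held upright. The box's hinge-side rim corners are at about (240,125) and (402,125) in the full wrist picture. I'll check the box centre from those.

```bash
python3 - <<'E'
from h import *
import json
ci=json.load(open('w2.json'))
a=onz(ci,240,125,.065);b=onz(ci,402,125,.065);print(a,b,np.linalg.norm(a-b))
d=(a-b)/np.linalg.norm(a-b);x=np.array([d[1],-d[0],0]);print('yaw',np.degrees(np.arctan2(x[1],x[0])),'ctr',(a+b)/2-.065*x)
E
```

```text
[0.5621119  0.25810396 0.065     ] [0.54481677 0.11264894 0.065     ] 0.14647963366069772
yaw -6.780842072344907 ctr [0.48891901 0.19305113 0.065     ]
```

```bash
python3 -m pendant '{"delta_pos":[[0,-0.3,-4],[0,0,-5],[0,0,-5],[0,0,-4],[0,0,-3],[0,0,-2],[0,0,-0.8],[0,0,0]],"twist":[[0,0,0],[0,0,0],[0,0,0],[0,0,0],[0,0,0],[0,0,0],[0,0,0],[0,0,0]],"jaw":[1.4,1.4,1.4,1.4,1.4,1.4,1.4,1.4]}' 45
python3 -m pendant '{"delta_pos":[[0,0,-0.3],[0,0,-0.2],[0,0,0]],"twist":[[0,0,0],[0,0,0],[0,0,0]],"jaw":[1.4,1.4,1.4]}' 45
```

```text
t: 10.32
tcp_pos: [0.4864, 0.1894, 0.0616]
tcp_rot: [3.141, 0.0, -0.12]
ft_force: [0.5, -0.0, -0.2]
width: 0.0174
finger_force: 45.0
t: 10.7
tcp_pos: [0.4863, 0.1903, 0.0567]
tcp_rot: [-3.141, -0.0, -0.119]
ft_force: [0.1, -0.7, -1.0]
width: 0.0181
finger_force: 45.0
```

```bash
python3 -m pendant '{"delta_pos":[[0,0,-0.2],[0,0,-0.1],[0,0,0]],"twist":[[0,0,0],[0,0,0],[0,0,0]],"jaw":[1.4,1.4,1.4]}' 45
python3 -m pendant '{"delta_pos":[[0,0,-0.1],[0,0,0]],"twist":[[0,0,0],[0,0,0]],"jaw":[1.4,1.4]}' 45
```

```text
t: 11.08
tcp_pos: [0.4862, 0.1902, 0.0537]
tcp_rot: [-3.141, 0.0, -0.119]
ft_force: [-3.0, -1.5, 7.7]
width: 0.0179
finger_force: 45.0
t: 11.32
tcp_pos: [0.4864, 0.1902, 0.0537]
tcp_rot: [-3.141, 0.0, -0.119]
ft_force: [-9.5, -3.3, 33.3]
width: 0.0173
finger_force: 45.0
```

```bash
python3 -m pendant '{"delta_pos":[[0,0,0.15],[0,0,0],[0,0,0],[0,0,0],[0,0,2],[0,0,5],[0,0,5],[0,0,5],[0,0,5],[0,0,0],[0,0,0]],"twist":[[0,0,0],[0,0,0],[0,0,0],[0,0,0],[0,0,0],[0,0,0],[0,0,0],[0,0,0],[0,0,0],[0,0,0],[0,0,0]],"jaw":[4,4,4,4,4,4,4,4,4,0,0]}' 10
python3 -c "
from h import *
import json
s=sense();print(np.round(s['joint_positions'],2),s['tcp_rot'])
a=snapshot('wrist');b=snapshot('scene');t=snapshot('top');cv2.imwrite('pics/rel.png',np.hstack([cv2.resize(a,(400,300)),cv2.resize(t[190:310,160:320],(400,300))]))"
```

```text
t: 12.7
tcp_pos: [0.4859, 0.1901, 0.2734]
tcp_rot: [3.142, 0.0, -0.119]
ft_force: [-0.3, -0.3, -0.6]
width: 0.0235
finger_force: 0.0
[-0.91  0.13  0.46  1.91 -0.07  1.11 -2.11] [ 3.14152238e+00  4.69025714e-04 -1.18976787e-01]
```

View pics/rel.png

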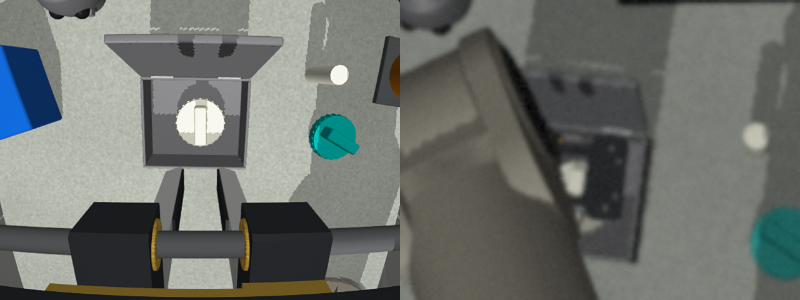

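The cap stands upright in the middle of the box at wrist (200,122). Next I move behind the lid.

```bash
python3 -m pendant '{"delta_pos":[[3.8,-0.4,0],[3.8,-0.4,0],[3.8,-0.4,0],[3.8,-0.4,0],[0,0,-3],[0,0,-3],[0,0,-2],[0,0,0]],"twist":[[0,0,0],[0,0,0],[0,0,0],[0,0,0],[0,0,0],[0,0,0],[0,0,0],[0,0,0]],"jaw":[0,0,0,0,0,0,0,0]}' 10
python3 -m pendant '{"delta_pos":[[-1.5,0.2,0],[-1.5,0.2,0],[-1.5,0.2,0],[-1.5,0.2,0],[-1,0.1,0],[0,0,0]],"twist":[[0,0,0],[0,0,0],[0,0,0],[0,0,0],[0,0,0],[0,0,0]],"jaw":[0,0,0,0,0,0]}' 10
```

```text
t: 13.85
tcp_pos: [0.6374, 0.174, 0.1923]
tcp_rot: [3.14, 0.003, -0.119]
ft_force: [-0.1, -0.9, 0.2]
width: 0.0007
finger_force: 0.0
t: 14.6
tcp_pos: [0.5675, 0.1836, 0.1942]
tcp_rot: [-3.141, 0.0, -0.118]
ft_force: [-0.5, -0.0, -0.1]
width: 0.0002
finger_force: 0.0
```

```bash
python3 -m pendant '{"delta_pos":[[-1.9,0.2,0],[-1.9,0.2,0],[-1.5,0.2,-0.7],[-1.5,0.2,-0.7],[-1.2,0.1,-1.1],[-1.2,0.1,-1.1],[-0.8,0.1,-1.4],[-0.8,0.1,-1.4],[0,0,0]],"twist":[[0,0,0],[0,0,0],[0,0,0],[0,0,0],[0,0,0],[0,0,0],[0,0,0],[0,0,0],[0,0,0]],"jaw":[0,0,0,0,0,0,0,0,0]}' 10
python3 -m pendant '{"delta_pos":[[-0.3,0,-1],[-0.3,0,-1],[0,0,-0.5],[0,0,-0.4],[0,0,0]],"twist":[[0,0,0],[0,0,0],[0,0,0],[0,0,0],[0,0,0]],"jaw":[0,0,0,0,0]}' 10
```

```text
t: 15.72
tcp_pos: [0.4592, 0.1949, 0.1287]
tcp_rot: [3.14, 0.002, -0.119]
ft_force: [0.0, -0.6, 0.3]
width: 0.0003
finger_force: 0.0
t: 16.35
tcp_pos: [0.4543, 0.1951, 0.1008]
tcp_rot: [3.141, 0.0, -0.119]
ft_force: [-0.0, 0.9, 0.7]
width: 0.0003
finger_force: 0.0
```

Tip now at z≈0.079; the closed lid's top should be at ≈0.0735. I'll press gently until contact is felt.

```bash
python3 -m pendant '{"delta_pos":[[0,0,-0.3],[0,0,-0.2],[0,0,-0.1],[0,0,0]],"twist":[[0,0,0],[0,0,0],[0,0,0],[0,0,0]],"jaw":[0,0,0,0]}' 10
python3 -m pendant '{"delta_pos":[[0,0,-0.1],[0,0,0]],"twist":[[0,0,0],[0,0,0]],"jaw":[0,0]}' 10
```

```text
t: 16.85
tcp_pos: [0.4543, 0.1953, 0.0955]
tcp_rot: [-3.141, 0.0, -0.119]
ft_force: [-5.1, -1.7, 16.6]
width: 0.0007
finger_force: 8.0
t: 17.1
tcp_pos: [0.4544, 0.1954, 0.0952]
tcp_rot: [-3.14, 0.0, -0.119]
ft_force: [-9.9, -3.9, 34.4]
width: 0.0002
finger_force: 17.4
```

Firm contact at tip z=0.073, which matches a closed lid. Retracting and checking.

```bash
python3 -m pendant '{"delta_pos":[[0,0,1],[0,0,3],[0,0,5],[0,0,5],[0,0,4],[0,0,0],[0,0,0]],"twist":[[0,0,0],[0,0,0],[0,0,0],[0,0,0],[0,0,0],[0,0,0],[0,0,0]],"jaw":[0,0,0,0,0,0,0]}' 10
python3 -c "
from h import *
a=snapshot('wrist');b=snapshot('scene');cv2.imwrite('pics/end.png',np.hstack([cv2.resize(a,(400,300)),cv2.resize(b[140:440,190:590],(400,300))]))"
```

```text
t: 17.98
tcp_pos: [0.4539, 0.1951, 0.2734]
tcp_rot: [3.142, 0.0, -0.119]
ft_force: [-0.5, 0.1, 0.1]
width: 0.0003
finger_force: 0.0
```

View pics/end.png

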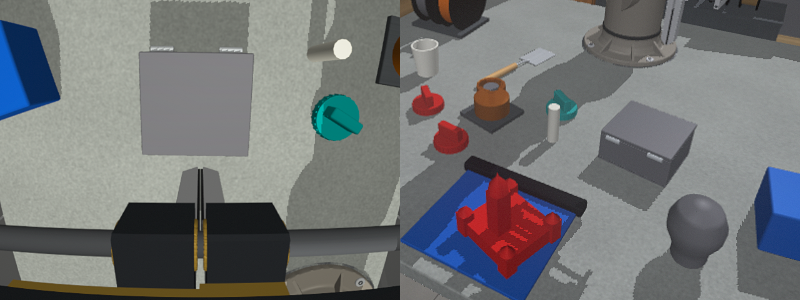

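The lid lies flat on the box (scene crop (648,140)), the jar is open, the other things are where they were, and the gripper is clear.

```bash
python3 -c "
from bench import hand_in
print(hand_in())"
```

```text
the job is handed in; nothing more can be done
None
```

The jar is open, the cap stands upright in the grey box with its lid closed, and the job was handed in at about 18 s; the hand-in gave no verdict, but the last pictures show the other things still in place.

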